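# Unlock the mirror lid of the tube block and hold it at the viewing mark

## Robot

A 6-joint arm with a two-finger parallel gripper is mounted at the origin on a cart in front of the work surface, level with it; the furniture and walls round the work are solid. World frame = base frame: x ahead of the robot, y to its left, z up, the work surface at z = 0. Lengths are in mm, angles in rad, forces in N, time in s.
With the tool pointing down it reaches from about 400 to 825 mm from the base axis. Payload 7 kg.
Tool frame: the origin (TCP) lies at the very end of the fingers, on their centre line; the grasp point (between the pads) lies 19 mm behind it; z points along the fingers, y is the line along which they close (so a half turn about z gives the same grasp; the last joint's range is limited). The gripper opens to 85 mm and grips with 20 to 120 N. Pads are 22 mm wide; open, the fingers measure 114 mm over their backs; the gripper's body (76 mm by 85 mm) begins 54 mm behind the grasp point. The pads swing forward as they close: fully open they stand 13 mm farther back than shut.
Start: joints at [1.411, 0.359, 0.012, 0, -1.224, -0.288], TCP at [292.269, 608.419, 231.302] pointing down, gripper open.
Joint ranges: [-3.07, 3.07], [-1.43, 2.12], [-1.02, 1.25], [-3.03, 1.67], [-3.05, -0], [-3.03, 3.03]. Speed limits (rad/s): [2.39, 2.39, 3.01, 3.14, 3.14, 3.14].

## Interface

Orientations are given as a 3x3 rotation matrix whose columns are the frame's x, y, z axes.
In Python, from bench import sense, camera, close_job gives the robot as it stands. The module is installed in compiled form; this text tells all that it offers.
- The arm moves only by the tool step_arm, never from a script. Its argument "increments" is a list of rows, each a list of 4 numbers: the shift along the tool's x, y, z in mm, then the turn about the tool's z in rad. A call has 1 to 5 rows; each row is the pose to reach, as a shift and turn from the pose commanded when the call began, along the tool's axes at that moment; what a row does not reach only later rows make up. A row lasts 1/10 s, in which the tool goes at most 50 mm and 8.59 degrees, less where a joint would pass 70% of its speed; a pose out of reach is approached as far as the arm can. A call with a gripper value outside its range is refused whole. "jaw" is the finger opening in mm, from 0 to 85.4, set as the call begins (left out, the last holds). The fingers move at their own pace and stop on an object; "force" is the grip in N (left out, the last holds). Time passes only in rows, so rows that repeat a pose let the fingers close. It gives the time, the measured TCP pose, the force, the opening and the grip force at its end, in the units of the state.
- sense(): the state, without advancing time (a new reading comes with each control period).
- camera(name): name is "scene" or "side" or "wrist"; returns a dict with "image" (480x640x3 uint8, blue, green, red), "camera_matrix" (3x3 intrinsics, pixels), "T" (4x4, takes a point from camera to world coordinates); the wrist camera has in their place "tool_from_camera" (4x4, takes a point from camera to tool coordinates, whose origin is the TCP and whose axes are the flange's). Camera axes: x right, y down, z forward; pixel columns grow to the right and rows downward; lengths in mm; the calibration is good to about 2 mm. A picture is of the moment at which its call begins: read the wrist's pose just before it. There is no depth.
- close_job(): hands the job in; it is judged then, once.
The state is a dict: "t": time; "joint_positions": joint angles; "dq": joint speeds; "joint_efforts": joint torques, N m; "ee_pos": TCP position; "ee_rot": TCP orientation; "force": force on the tool from outside, world axes, zero at the start; "moment": the same for the moment, N m; "width": finger opening in mm; "grasp_force": force on a finger pad.
Only numpy, scipy, OpenCV 4.12 (cv2) and the standard library are available. Lean on these libraries where they do the work, as an engineer would, in place of code of your own. Each camera call takes 0.05 s, during which the arm holds its last target. There are 200 camera calls.

## Task

Help me read the samples in the heated tube block: draw the red-handled locking pin out of the lid's steel flange, push it fully home in the parking hole above the red stripe, and let go of it. Then raise the lid by its steel pull bar, gently, never letting it drop or fly up, until its red pointer stands at the middle of the green clip on the degree arc, and finish while still holding it there with the gripper, since the lid has no stay. Leave the green clip as it is set and the other things on the worktop where they are.

Things in the scene. Friction and masses are not known exactly. Their poses are not given: they have to be found in the camera images.
- reader: pale blue-grey heated tube block, bolted down, 170 mm deep (x) x 236 wide (y), body 129 high. Origin: centre of its underside. Its front (local -x) faces the robot roughly; local y is to the left as seen from the robot, z up. Front face at local x = -85. A degree arc stands on its left side (local y = +130), 240 mm high.
- pin: locking pin, loose, 50 g, nearly level, along the block's x. Origin: on its axis at the shoulder, +x to the tip. Steel shank 10 mm thick, 43 long, tip tapered over 7 mm; collar 18 across, x = -4 to 0; round red handle 22 across, x = -4 to -60; pinch it at x = -40. Start: shoulder 7.5 mm in front of the front face; locks the lid until drawn out 38 mm along the block's -x.
- lock_bore (a point): mouth of the lock hole (11.5 mm across, level, along the block's x) in the front face, behind the lid flange: local (-85, 85, 105) of the block. Axes parallel to the block's.
- park_bore (a point): mouth of the parking hole, above the short red stripe: level, along the block's x, 12 mm across, 45 deep, mouth chamfered by 3 mm, in the front face at local (-85, 15, 105) of the block. Fully home: the pin's shoulder touches the face. Axes parallel to the block's; +x leads into the hole.
- mirror_lid: white lid, mirror beneath, 0.6 kg (+-30 %), 8 mm thick, 161 x 236 mm, hinged at its rear. Origin: middle of the hinge axis; closed, its axes are the block's (x to the rear). A steel flange (block y = 64 to 106) hangs before the front face down to z = 88; a red pointer lies along the left edge, 80 to 138 mm from the hinge axis, in line with the lid.
- hinge_axis (a point): point on the level hinge axis (along the block's y), local (78, 0, 134) of the block, axes parallel to the block's.
- pull_bar (a point): middle of the lid's straight steel pull bar: 12 mm thick round bar along y, 90 mm long between its two posts, at (-168, -60, 36) from the hinge axis in the lid's axes: 32 mm above the lid and 3 mm in front of its front edge. From above it can be pinched front-to-back; it turns in the fingers as the lid swings.
- lid_hinge (a joint): lid angle, rad: 0 closed, grows as the front edge rises (to 1.75). Almost no friction: below the upright it falls shut when let go.
- index_mark (a point): the green clip on the arc, 114 mm from the hinge axis, 20 mm long along the arc, with a black thumbscrew. Its x axis is parallel to the lid's when the pointer stands at its middle.
- index (a joint): angle at which the clip is set, rad, on the same scale as lid_hinge (the lid is right when lid_hinge equals it); 0.55 to 1.0. Held by friction; do not move it.
- timer: small white timer with blue and red keys, 58 x 66 x 19 mm, lying flat at the left front; leave alone. Origin: centre of its underside.
- sample_cup: sample cup with a red lid, 64 mm across, 66 high, left of the block; leave alone. Origin: centre of its underside.
- marker: black marker pen, 135 mm long, 12 thick, right front; leave alone. Origin: centre of its underside.
- forceps: clear forceps, 126 mm long, 8 thick, right front; leave alone. Origin: centre of its underside.

How it is judged:
By the outcome, as a careful person would: the job done as asked, in the order asked, and still so for the second after the job is handed in, while the arm keeps its last pose, push and grip.
It also fails if it takes over 59 s, if anything falls off the work surface, if the arm or the gripper's body presses on something with over 40 N, if the wrist force passes 120 N, or if a joint passes its speed limit or range.

## Working session

There is one attempt and no reset: what is moved stays moved. The work goes in short steps, Python scripts to look and compute and a tool call to move; the robot and the scene stay as the last step left them, time stands still between calls to the robot, and variables do not carry over. Pictures are saved under pics/ and viewed, at most 10 in all, crops included, and the job is handed in when it is done.

Besides the shell and the picture viewer there is one more tool, called after "Call:" as a command line: name --pt "numbers of a row" for each row, then --argument value for the rest. step_arm: Moves the arm, as the interface text tells. Its arguments: {"type":"object","properties":{"increments":{"type":"array","items":{"type":"array","items":{"type":"number"}}},"jaw":{"type":"number"},"force":{"type":"number"}},"required":["increments"]}

```bash
mkdir -p pics; cat > h.py <<'E'
import numpy as np, cv2
from bench import sense, camera, close_job
def grab(n):
    s=sense(); c=camera(n)
    if n=="wrist":
        T=np.eye(4); T[:3,:3]=np.array(s["ee_rot"]); T[:3,3]=s["ee_pos"]
        c["T"]=T@np.array(c["tool_from_camera"])
    c["T"]=np.array(c["T"]); c["K"]=np.array(c["camera_matrix"]); return c
def ray(c,px):
    d=c["T"][:3,:3]@np.linalg.inv(c["K"])@np.array([px[0],px[1],1.]); return c["T"][:3,3],d/np.linalg.norm(d)
def onz(c,px,z):
    o,d=ray(c,px); return o+d*(z-o[2])/d[2]
def tri(*rs):
    A=np.zeros((3,3));b=np.zeros(3)
    for o,d in rs:
        P=np.eye(3)-np.outer(d,d);A+=P;b+=P@o
    p=np.linalg.solve(A,b); return p,[round(float(np.linalg.norm((np.eye(3)-np.outer(d,d))@(p-o))),1) for o,d in rs]
def proj(c,p):
    q=np.linalg.inv(c["T"])@np.append(p,1); u=c["K"]@q[:3]; return u[:2]/u[2]
E
python3 - <<'E'
from h import *
import pickle
s=sense();print(s["t"],s["ee_pos"],np.round(s["ee_rot"],3).tolist())
C={}
for n in ("scene","side"):
    c=grab(n);C[n]=c;cv2.imwrite(f"pics/{n}0.png",c["image"]);print(n,c["T"][:3,3].round(),c["T"][:3,2].round(2),c["K"][0,0])
c=grab("wrist");cv2.imwrite("pics/wrist0.png",c["image"]);print(np.array(c["tool_from_camera"]).round(2).tolist())
pickle.dump(C,open("c0.pkl","wb"))
E
```

```text
0.0 [292.0891546  607.97542314 230.35083188] [[0.901, -0.433, -0.001], [-0.433, -0.901, -0.002], [0.0, 0.002, -1.0]]
scene [ -75. -248.  756.] [ 0.62  0.45 -0.64] 449.4565944009453
side [  91. -482.  823.] [ 0.43  0.63 -0.64] 436.50210106306315
[[-0.0, -0.95, -0.31, 81.3], [1.0, -0.0, 0.0, -0.34], [-0.0, -0.31, 0.95, -143.54], [0.0, 0.0, 0.0, 1.0]]
```

View pics/scene0.png

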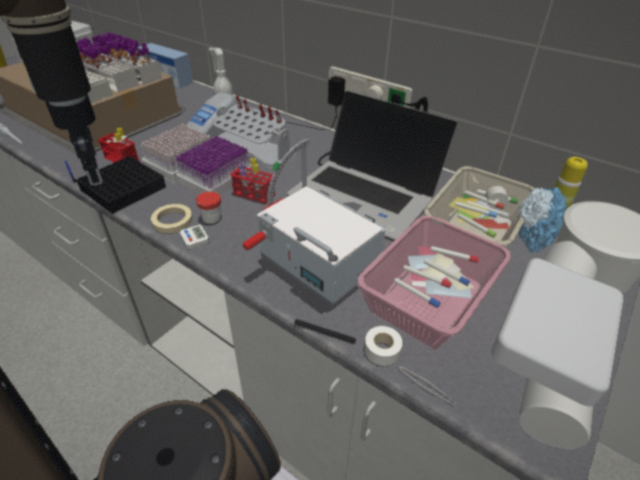

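View pics/side0.png

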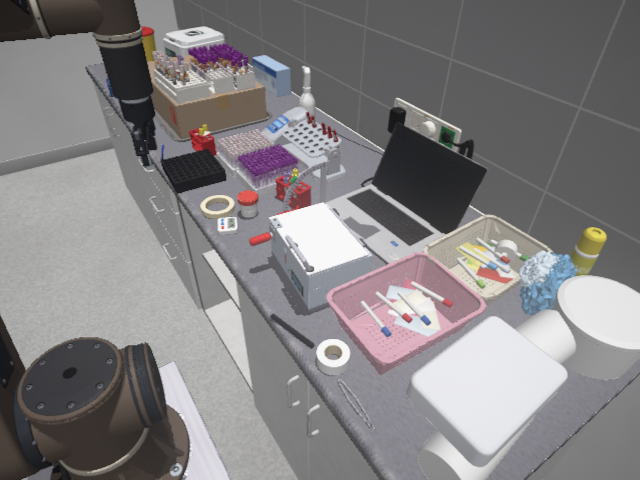

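The scene view shows the block with its lid centred near (320,240), red pin handle at (255,239), clip at (277,166). The side view shows the block near (320,255), handle at (260,239), clip near (295,180). Next I'll zoom in on both.

```bash
python3 - <<'E'
from h import *
import pickle
C=pickle.load(open("c0.pkl","rb"))
a=C["scene"]["image"][125:305,235:395]; b=C["side"]["image"][150:310,240:380]
a=cv2.resize(a[:, :],None,fx=2.5*1.33,fy=2.5*1.33,interpolation=cv2.INTER_CUBIC)[:600,:400*2]
b=cv2.resize(b,None,fx=2.5,fy=2.5,interpolation=cv2.INTER_CUBIC)
a=cv2.resize(C["scene"]["image"][130:305,240:390],None,fx=2.6,fy=2.6,interpolation=cv2.INTER_CUBIC)
H=max(a.shape[0],b.shape[0]);o=np.zeros((H,a.shape[1]+b.shape[1],3),np.uint8)
o[:a.shape[0],:a.shape[1]]=a;o[:b.shape[0],a.shape[1]:]=b;print(o.shape,a.shape)
cv2.imwrite("pics/crop0.png",o)
for n in C:
    h=cv2.cvtColor(C[n]["image"],cv2.COLOR_BGR2HSV)
    for nm,m in (("red",((h[...,0]<8)|(h[...,0]>172))&(h[...,1]>150)&(h[...,2]>90)),("green",(h[...,0]>45)&(h[...,0]<85)&(h[...,1]>100))):
        k,l,st,ce=cv2.connectedComponentsWithStats(m.astype(np.uint8))
        print(n,nm,[(st[i].tolist(),ce[i].round(1).tolist()) for i in range(1,k) if st[i,4]>5 and 200<ce[i][0]<350 and 140<ce[i][1]<300])
E
```

```text
(455, 740, 3) (455, 390, 3)
scene red [([231, 169, 41, 17, 200], [250.2, 177.5]), ([263, 173, 5, 2, 7], [264.9, 173.6]), ([233, 183, 12, 13, 71], [238.2, 189.3]), ([246, 184, 9, 15, 78], [250.2, 191.9]), ([259, 188, 7, 8, 29], [262.1, 191.6]), ([197, 193, 23, 16, 290], [208.3, 200.0]), ([259, 197, 7, 5, 24], [262.1, 199.2]), ([244, 232, 21, 17, 166], [253.6, 240.0])]
scene green [([274, 163, 6, 7, 29], [276.0, 165.9])]
side red [([189, 129, 27, 26, 356], [202.0, 141.9]), ([276, 176, 13, 12, 48], [281.4, 181.5]), ([294, 182, 17, 12, 55], [301.9, 188.7]), ([278, 187, 3, 3, 6], [279.2, 188.0]), ([239, 191, 18, 11, 156], [247.6, 196.1]), ([279, 195, 5, 3, 11], [281.0, 196.0]), ([250, 233, 20, 11, 111], [259.5, 237.9])]
side green [([290, 176, 6, 7, 23], [292.7, 178.8])]
```

View pics/crop0.png

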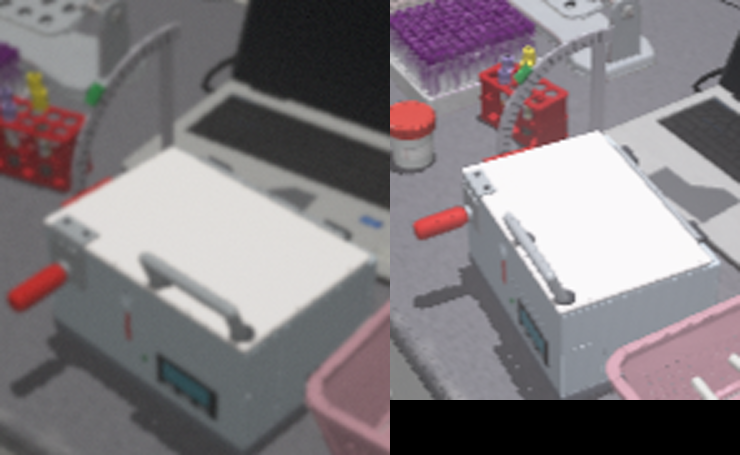

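The crop shows the lid's corners, bar, pin (scene about x 10–65, y 268–308 in crop) and red stripe (127,325). Now I'll triangulate the corners for a coarse pose.

```bash
python3 - <<'E'
from h import *
import pickle
C=pickle.load(open("c0.pkl","rb"));S,D=C["scene"],C["side"]
s=lambda x,y:ray(S,(x/2.6+240-.3,y/2.6+130-.3)); d=lambda x,y:ray(D,((x-390)/2.5+240-.3,y/2.5+150-.3))
for n,p,q in (("FL",(45,217),(463,168)),("BL",(178,148),(600,132)),("BR",(375,260),(720,262)),("FR",(245,350),(562,308)),("handle_c",None,None),("stripe bot",(128,340),(504,283)),("stripe top",(126,298),(502,258)),("bar L",(148,262),(511,217)),("bar R",(240,322),(563,293)),("green",None,None)):
    if n=="handle_c": r=(ray(S,(253.6,240)),ray(D,(259.5,237.9)))
    elif n=="green": r=(ray(S,(276,165.9)),ray(D,(292.7,178.8)))
    else: r=(s(*p),d(*q))
    P,e=tri(*r);print(n,P.round(1),e)
E
```

```text
FL [490.7 339.4 139.2] [0.2, 0.2]
BL [644.1 313.  141.4] [1.1, 1.1]
BR [635.7  93.1 122.5] [1.6, 1.6]
FR [466.8 110.5 135. ] [1.9, 1.9]
handle_c [446.5 312.5 105.4] [1.1, 1.1]
stripe bot [478.6 239.5  60.2] [0.4, 0.4]
stripe top [477.4 237.7 103.5] [4.9, 4.9]
bar L [473.9 211.1 167.3] [2.1, 2.1]
bar R [474.8 120.6 147. ] [2.3, 2.3]
green [568.  344.9 224.6] [1.1, 1.1]
```

Call:
step_arm --pt "35 30 -10 -0.1" --pt "70 60 -20 -0.2" --pt "105 90 -30 -0.3" --pt "140 120 -40 -0.35" --pt "175 150 -40 -0.35"

```text
t: 0.65
ee_pos: [385.8, 396.1, 272.7]
ee_rot: [[0.995, -0.095, 0.001], [-0.095, -0.995, 0.002], [0.001, -0.002, -1.0]]
force: [0.8, -0.6, 1.8]
width: 84.9
grasp_force: 0.0
```

Call:
step_arm --pt "20 40 0 0" --pt "40 80 0 0" --pt "40 80 0 0" --pt "40 80 0 0" --pt "40 80 0 0" --jaw 45

```text
t: 1.15
ee_pos: [417.0, 314.3, 271.2]
ee_rot: [[0.995, -0.098, -0.0], [-0.098, -0.995, 0.0], [-0.0, -0.0, -1.0]]
force: [0.6, 0.5, -1.2]
width: 45.2
grasp_force: 0.0
```

```bash
python3 - <<'E'
from h import *
import pickle
c=grab("wrist");pickle.dump(c,open("w1.pkl","wb"));cv2.imwrite("pics/w1.png",c["image"]);print(sense()["ee_pos"],c["K"][0,0])
E
```

```text
[416.86348843 314.64217726 271.13864495] 417.24692918548595
```

View pics/w1.png

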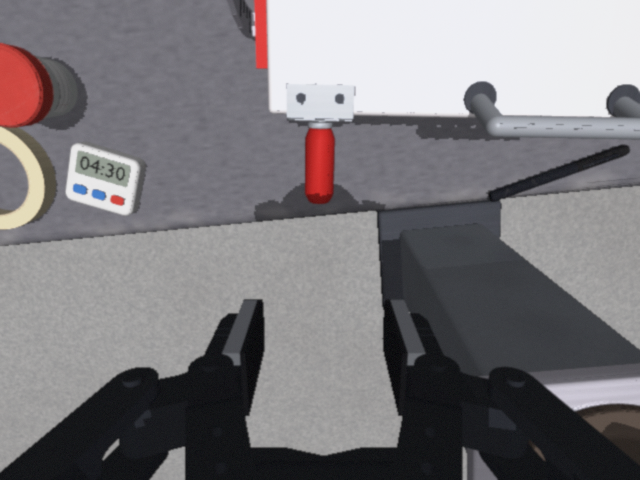

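The wrist view shows the pin handle at (320,128–202), the flange bracket at (320,103), the lid's front edge at y≈110–118 and the bar at (490–640,126). I'll measure the edges and the pin.

```bash
python3 - <<'E'
from h import *
import pickle
c=pickle.load(open("w1.pkl","rb"));C=pickle.load(open("c0.pkl","rb"));im=c["image"];h=cv2.cvtColor(im,cv2.COLOR_BGR2HSV)
m=(((h[...,0]<8)|(h[...,0]>172))&(h[...,1]>130)&(h[...,2]>80)).astype(np.uint8)
k,l,st,ce=cv2.connectedComponentsWithStats(m)
for i in range(1,k):
    if st[i,4]>100: print(st[i],ce[i].round(1))
i=[i for i in range(1,k) if st[i,4]>100 and 300<ce[i][0]<340][0]
ys=np.arange(st[i,1]+8,st[i,1]+st[i,3]-12);xs=[np.flatnonzero(l[y]==i).mean() for y in ys]
f=np.polyfit(ys,xs,1)
y0,y1=st[i,1],st[i,1]+st[i,3]
a,b=onz(c,(np.polyval(f,ys[0]),ys[0]),105),onz(c,(np.polyval(f,ys[-1]),ys[-1]),105)
print("axis",a.round(1),b.round(1),"yaw",np.arctan2(*(a-b)[[1,0]]))
print("tri centre",tri(ray(c,ce[i]),ray(C["scene"],(253.6,240)),ray(C["side"],(259.5,237.9))))
# lid front edge
w=((h[...,2]>175)&(h[...,1]<40)).astype(np.uint8)
E=[];
for x in list(range(365,460,4)):
    col=np.flatnonzero(w[:130,x]); E.append((x,col.max()+.5))
E=np.array(E);print(E[::5].tolist())
g=np.polyfit(E[:,0],E[:,1],1);P=[onz(c,(x,np.polyval(g,x)),138) for x in(280,460)]
print("front edge",P[0].round(1),P[1].round(1),"yaw",np.arctan2(*(P[0]-P[1])[[1,0]])-np.pi/2)
L=np.array([(np.flatnonzero(w[y,258:400]).min()+258-.5,y) for y in range(75,105,3)]);L0=np.array([(np.flatnonzero(w[y,258:400]).min()+258-.5,y) for y in range(5,60,5)]);print("left x",L[:,0],L0[:,0])
print("FL corner",onz(c,(L[:,0].mean(),np.polyval(g,L[:,0].mean())),138).round(1))
for n,p in(("barL",(492,127)),("bar640",(635,127))): print(n,onz(c,p,170).round(1))
E
```

```text
[254   0  13  68 738] [260.6  33.6]
[   0   43   44   84 3051] [18.9 87. ]
[ 305  129   29   75 2011] [319.1 165.3]
axis [471.4 311.2 105. ] [431.9 316.1 105. ] yaw -0.12324571972240218
tri centre (array([449.16991572, 314.85059511, 102.37228605]), [1.8, 1.1, 1.8])
[[365.0, 113.5], [385.0, 114.5], [405.0, 114.5], [425.0, 115.5], [445.0, 115.5]]
front edge [492.1 334.3 138. ] [478.7 220.3 138. ] yaw -0.11705781632443313
left x [268.5 268.5 268.5 268.5 268.5 268.5 268.5 268.5 268.5 268.5] [266.5 266.5 266.5 266.5 266.5 266.5 267.5 267.5 267.5 267.5 267.5]
FL corner [492.9 341.6 138. ]
barL [472.9 212.1 170. ]
bar640 [465.  131.1 170. ]
```

Call:
step_arm --pt "10 -1.5 30 0.02" --pt "19 -3 70 0.02" --pt "19 -3 110 0.02" --pt "19 -3 140 0.02" --pt "19 -3 140 0.02"

```text
t: 1.7
ee_pos: [434.0, 313.7, 126.9]
ee_rot: [[0.993, -0.117, -0.005], [-0.117, -0.993, -0.007], [-0.005, 0.007, -1.0]]
force: [0.2, -0.4, 1.5]
width: 44.6
grasp_force: 0.0
```

```bash
python3 - <<'E'
from h import *
c=grab("wrist");cv2.imwrite("pics/w2.png",c["image"]);h=cv2.cvtColor(c["image"],cv2.COLOR_BGR2HSV);s=sense()
m=(((h[...,0]<8)|(h[...,0]>172))&(h[...,1]>130)&(h[...,2]>80)).astype(np.uint8)
k,l,st,ce=cv2.connectedComponentsWithStats(m)
for i in range(1,k):
    if st[i,4]>300: print(st[i],ce[i].round(1))
    if st[i,4]>300 and 270<ce[i][0]<370:
        ys=np.arange(st[i,1]+8,st[i,1]+st[i,3]-25);xs=[np.flatnonzero(l[y]==i).mean() for y in ys];f=np.polyfit(ys,xs,1)
        for z in(100,105):
            a,b=[onz(c,(np.polyval(f,y),y),z) for y in(ys[0],ys[-1])];print(z,a.round(1),b.round(1),np.arctan2(*(a-b)[[1,0]]))
print(s["ee_pos"],np.round(s["ee_rot"],3)[:2,0])
E
```

```text
[ 175    0   32   98 2294] [190.9  47.9]
[ 292  196   52  124 5551] [317.3 255.2]
100 [473.  311.2 100. ] [431.6 316.4 100. ] -0.12571258140723315
105 [474.2 311.  105. ] [434.  316.1 105. ] -0.12571258140723332
[435.30428868 314.93222704 129.71642419] [ 0.993 -0.116]
```

View pics/w2.png

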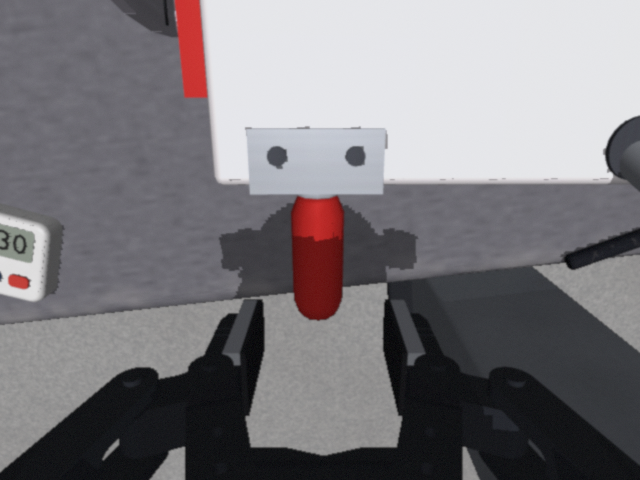

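The wrist view shows the handle centred between the open fingers (318,196–320), aligned with the tool. Descend and grip.

Call:
step_arm --pt "0 -1 22 0.005" --pt "0.5 -1 43 0.005" --pt "0.5 -1 44 0.005" --pt "0.5 -1 44 0.005"

```text
t: 2.15
ee_pos: [437.5, 317.1, 88.9]
ee_rot: [[0.993, -0.121, 0.001], [-0.121, -0.993, 0.001], [0.001, -0.001, -1.0]]
force: [0.2, 0.7, 0.7]
width: 44.8
grasp_force: 0.0
```

Call:
step_arm --pt "0 0 0 0" --pt "0 0 0 0" --pt "0 0 0 0" --pt "0 0 0 0" --pt "0 0 0 0" --jaw 10 --force 35

```text
t: 2.65
ee_pos: [437.5, 316.7, 88.2]
ee_rot: [[0.993, -0.122, 0.001], [-0.122, -0.993, 0.001], [0.001, -0.002, -1.0]]
force: [0.3, 0.3, 4.8]
width: 20.2
grasp_force: 34.4
```

Call:
step_arm --pt "-2 0 0 0" --pt "-5 0 0 0" --pt "-8 0 0 0" --pt "-11 0 0 0" --pt "-14 0 0 0"

```text
t: 3.15
ee_pos: [422.6, 317.8, 87.2]
ee_rot: [[0.992, -0.122, -0.0], [-0.122, -0.992, -0.0], [-0.0, 0.0, -1.0]]
force: [2.9, 0.5, 1.2]
width: 20.6
grasp_force: 34.1
```

Call:
step_arm --pt "-4 0 0 0" --pt "-8 0 0 0" --pt "-12 0 0 0" --pt "-16 0 0 0" --pt "-20 0 0 0"

```text
t: 3.65
ee_pos: [402.3, 319.7, 87.0]
ee_rot: [[0.992, -0.123, -0.001], [-0.123, -0.992, -0.001], [-0.001, 0.001, -1.0]]
force: [0.5, 0.7, -0.4]
width: 20.7
grasp_force: 34.1
```

Call:
step_arm --pt "-5 0 0 0" --pt "-10 0 0 0" --pt "-16 0 0 0" --pt "-22 0 0 0" --pt "-22 0 0 0"

```text
t: 4.15
ee_pos: [380.5, 322.7, 87.3]
ee_rot: [[0.993, -0.122, -0.0], [-0.122, -0.993, -0.0], [-0.0, 0.0, -1.0]]
force: [0.4, 0.4, -0.9]
width: 21.0
grasp_force: 34.2
```

```bash
python3 - <<'E'
from h import *
import pickle
c=grab("wrist");cv2.imwrite("pics/w3.png",c["image"]);s=sense();print(s["ee_pos"])
pickle.dump(c,open("w3.pkl","wb"))
E
```

```text
[380.91680289 322.9017074   87.39082912]
```

View pics/w3.png

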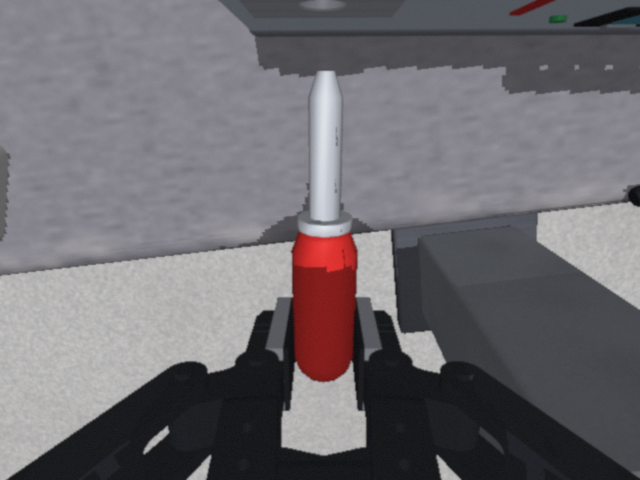

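The pin is clear: steel shank at (325,72–220), straight in the fingers. The red stripe is at (530,7). Shift 70 mm sideways and check the alignment.

Call:
step_arm --pt "0 18 0 0" --pt "0 36 0 0" --pt "0 54 0 0" --pt "0 69.5 0 0" --pt "0 69.5 0 0"

```text
t: 4.7
ee_pos: [372.2, 251.2, 87.3]
ee_rot: [[0.992, -0.124, -0.001], [-0.124, -0.992, -0.0], [-0.001, 0.0, -1.0]]
force: [-0.3, 0.2, -0.7]
width: 20.5
grasp_force: 34.2
```

Call:
step_arm --pt "0 0 0 0" --pt "0 0 0 0"

```text
t: 4.9
ee_pos: [373.2, 254.2, 87.6]
ee_rot: [[0.992, -0.123, 0.001], [-0.123, -0.992, 0.001], [0.001, -0.001, -1.0]]
force: [0.2, -0.0, -0.5]
width: 20.9
grasp_force: 34.2
```

```bash
python3 - <<'E'
from h import *
import pickle
c=grab("wrist");s=sense();print(s["ee_pos"],np.round(s["ee_rot"],4)[:2,0])
pickle.dump(c,open("w4.pkl","wb"));im=c["image"];cv2.imwrite("pics/w4.png",cv2.resize(im[:260,200:460],None,fx=2.3,fy=2.3))
E
```

```text
[373.09594521 254.30148493  87.43851727] [ 0.9925 -0.1224]
```

View pics/w4.png

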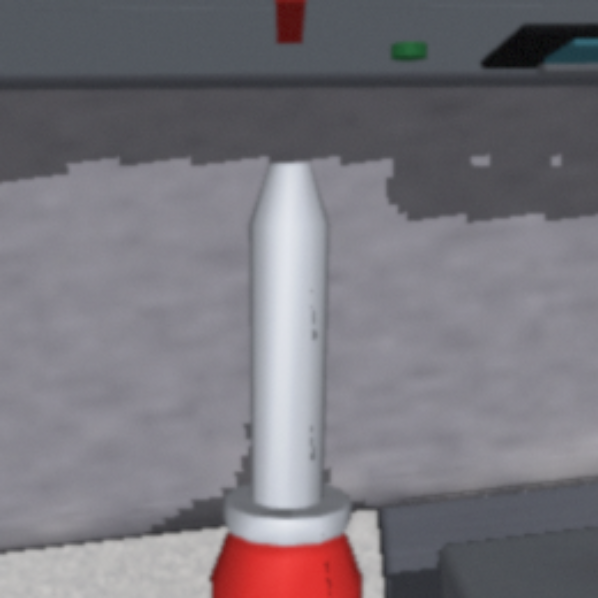

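The stripe (289,20) and shank (290) line up in the view. Now insert slowly.

Call:
step_arm --pt "5 0.3 0 0" --pt "10 0.3 0 0" --pt "15 0.3 0 0" --pt "20 0.3 0 0" --pt "24 0.3 0 0"

```text
t: 5.45
ee_pos: [397.1, 250.6, 87.2]
ee_rot: [[0.992, -0.123, -0.0], [-0.123, -0.992, -0.0], [-0.0, 0.0, -1.0]]
force: [0.2, -0.0, -1.0]
width: 20.8
grasp_force: 34.2
```

Call:
step_arm --pt "2 0 0 0" --pt "4 0 0 0" --pt "6 0 0 0" --pt "8 0 0 0" --pt "10 0 0 0"

```text
t: 5.95
ee_pos: [406.6, 249.4, 87.4]
ee_rot: [[0.992, -0.122, 0.0], [-0.122, -0.992, 0.0], [0.0, -0.0, -1.0]]
force: [-0.3, 0.4, -0.5]
width: 20.7
grasp_force: 34.3
```

Call:
step_arm --pt "4 0 0 0" --pt "8 0 0 0" --pt "12 0 0 0" --pt "15 0 0 0" --pt "18 0 0 0"

```text
t: 6.45
ee_pos: [424.7, 247.3, 87.4]
ee_rot: [[0.992, -0.123, 0.0], [-0.123, -0.992, 0.0], [0.0, -0.0, -1.0]]
force: [-1.9, 0.9, 1.8]
width: 20.9
grasp_force: 34.5
```

```bash
python3 - <<'E'
from h import *
c=grab("wrist");d=grab("side");s=sense();print(s["ee_pos"],s["force"])
im=c["image"];a=cv2.resize(im[40:400,180:480],None,fx=1.3,fy=1.3);b=cv2.resize(d["image"][170:310,220:360],None,fx=2.8,fy=2.8)
o=np.zeros((468,390+392,3),np.uint8);o[:,:390]=a;o[:392,390:]=b;cv2.imwrite("pics/w5.png",o)
E
```

```text
[425.0882326  247.35769852  87.51530417] [1.18978101 0.1654187  2.95615023]
```

View pics/w5.png

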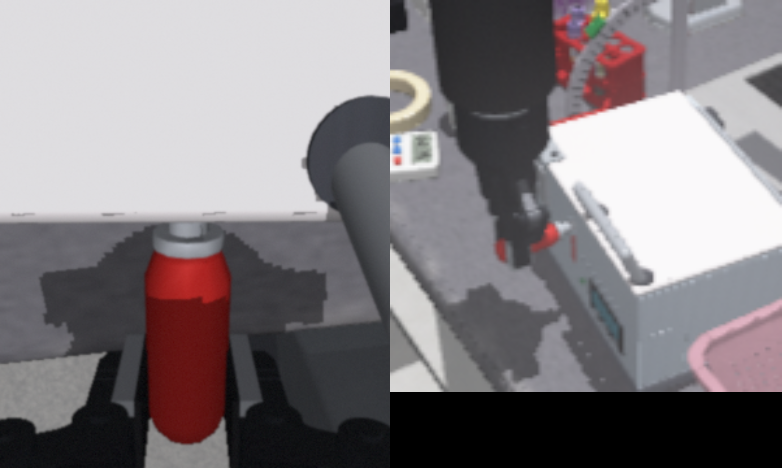

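The pin is in the parking hole, with about 10 mm of collar and shank still showing in front of the lid edge. The bar is close to the gripper on the right, so I'll release, back off and push the handle end with closed fingers.

Call:
step_arm --pt "0 0 0 0" --pt "0 0 0 0" --pt "0 0 0 0" --pt "-19 0 0 0" --pt "-38 0 0 0" --jaw 40

```text
t: 7.05
ee_pos: [386.2, 251.6, 87.0]
ee_rot: [[0.992, -0.124, -0.0], [-0.124, -0.992, -0.0], [-0.0, 0.001, -1.0]]
force: [-0.4, 0.0, 0.4]
width: 39.7
grasp_force: 0.0
```

Call:
step_arm --pt "0 0 0 0" --pt "0 0 0 0" --pt "0 0 0 0" --pt "0 0 0 0" --pt "0 0 0 0" --jaw 0

```text
t: 7.55
ee_pos: [386.9, 251.8, 87.2]
ee_rot: [[0.992, -0.123, -0.0], [-0.123, -0.992, -0.0], [-0.0, 0.0, -1.0]]
force: [-0.5, 0.1, 0.6]
width: 0.3
grasp_force: 0.0
```

Call:
step_arm --pt "5 0 0 0" --pt "10 0 0 0" --pt "13 0 0 0" --pt "16 0 0 0" --pt "19 0 0 0"

```text
t: 8.05
ee_pos: [405.1, 249.0, 87.0]
ee_rot: [[0.992, -0.123, -0.001], [-0.123, -0.992, -0.001], [-0.001, 0.001, -1.0]]
force: [-7.5, 0.7, 2.8]
width: -0.0
grasp_force: 3.8
```

Call:
step_arm --pt "1 0 0 0" --pt "2 0 0 0" --pt "3 0 0 0" --pt "4 0 0 0" --pt "5 0 0 0"

```text
t: 8.55
ee_pos: [406.4, 247.0, 85.9]
ee_rot: [[0.992, -0.124, -0.007], [-0.125, -0.992, -0.003], [-0.007, 0.004, -1.0]]
force: [-25.5, 4.3, 7.3]
width: 0.2
grasp_force: 13.2
```

```bash
python3 - <<'E'
from h import *
import pickle
ex=np.array([np.cos(.121),-np.sin(.121),0])
def b(c):
    h=cv2.cvtColor(c["image"],cv2.COLOR_BGR2HSV);m=((h[...,0]<8)|(h[...,0]>172))&(h[...,1]>130)&(h[...,2]>60)
    k,l,st,ce=cv2.connectedComponentsWithStats(m.astype(np.uint8));i=[i for i in range(1,k) if st[i,4]>1500 and 270<ce[i][0]<370][0]
    print(st[i]);x=int(ce[i][0]);y=np.flatnonzero(l[:,x]==i).min();p=onz(c,(x,y),112);return p,p@ex
p,e=b(pickle.load(open("w3.pkl","rb")));print(p,e)
c=grab("wrist");pickle.dump(c,open("w6.pkl","wb"));q,f=b(c);print(q,f,"moved",f-e,sense()["force"])
# lid front edge local x
g=cv2.cvtColor(c["image"],cv2.COLOR_BGR2HSV);w=(g[...,2]>175)&(g[...,1]<40)
x=250;y=np.flatnonzero(w[:300,x]).max();r=onz(c,(x,y),134);print("lid edge",r.round(1),r@ex)
im=c["image"];cv2.imwrite("pics/w6.png",im[60:420,140:520])
E
```

```text
[ 292  232   65  149 8434]
[421.60804395 317.61948411 112.        ] 380.18718024226433
[ 284  162   70  157 9649]
[469.15536928 240.01780264 112.        ] 436.75376738547436 moved 56.56658714321003 [-22.73558693   3.78123595   6.44992315]
lid edge [482.6 253.8 134. ] 448.3844677670898
```

View pics/w6.png

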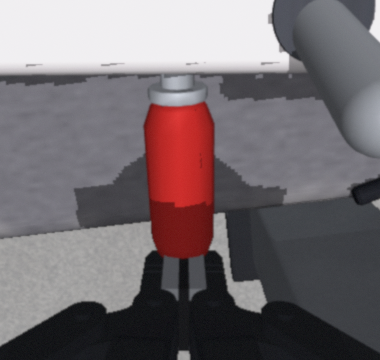

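The picture shows the collar still about 7 mm off the face (collar at (178,92), lid edge at y=75). The pin drooped and bound under the end push. I'll regrip near the handle's end, level it and push it home that way.

Call:
step_arm --pt "-10 0 0 0" --pt "-20 0 0 0" --pt "-20 0 0 0"

```text
t: 8.9
ee_pos: [389.9, 251.4, 87.5]
ee_rot: [[0.993, -0.122, 0.0], [-0.122, -0.993, 0.0], [0.0, -0.0, -1.0]]
force: [0.8, 0.1, -0.0]
width: -0.0
grasp_force: 0.0
```

Call:
step_arm --pt "0 0 0 0" --pt "0 0 0 0" --pt "10 0 0 0" --pt "22 0 0 0" --pt "32 0 0 0" --jaw 40

```text
t: 9.4
ee_pos: [423.9, 247.4, 87.3]
ee_rot: [[0.992, -0.123, 0.0], [-0.123, -0.992, 0.0], [0.0, -0.0, -1.0]]
force: [-0.7, 0.1, -0.8]
width: 40.1
grasp_force: 0.0
```

Call:
step_arm --pt "0 0 0 0" --pt "0 0 0 0" --pt "0 0 0 0" --pt "0 0 0 0" --pt "0 0 0 0" --jaw 10 --force 40

```text
t: 9.9
ee_pos: [422.0, 247.3, 87.3]
ee_rot: [[0.992, -0.122, -0.0], [-0.122, -0.992, -0.0], [-0.0, 0.0, -1.0]]
force: [0.3, -0.1, -0.1]
width: 20.4
grasp_force: 39.1
```

Call:
step_arm --pt "0 0 -0.7 0" --pt "0 0 -1.5 0" --pt "0.5 0 -1.5 0" --pt "1 0 -1.5 0" --pt "2 0 -1.5 0"

```text
t: 10.4
ee_pos: [424.3, 247.1, 88.7]
ee_rot: [[0.992, -0.122, -0.0], [-0.122, -0.992, -0.0], [-0.0, 0.0, -1.0]]
force: [1.0, -0.7, -1.5]
width: 20.2
grasp_force: 39.1
```

Call:
step_arm --pt "1 0 0 0" --pt "2 0 0 0" --pt "3 0 0 0" --pt "4 0 0 0" --pt "4.5 0 0 0"

```text
t: 10.9
ee_pos: [428.9, 246.6, 88.8]
ee_rot: [[0.992, -0.123, -0.0], [-0.123, -0.992, -0.0], [-0.0, 0.0, -1.0]]
force: [-1.1, -0.7, -1.0]
width: 20.3
grasp_force: 39.1
```

Call:
step_arm --pt "0.7 0 0 0" --pt "1.4 0 0 0" --pt "2.1 0 0 0" --pt "2.8 0 0 0" --pt "3.5 0 0 0"

```text
t: 11.4
ee_pos: [431.5, 246.1, 88.5]
ee_rot: [[0.992, -0.123, -0.001], [-0.123, -0.992, -0.0], [-0.001, 0.0, -1.0]]
force: [-8.5, 4.1, 0.7]
width: 20.6
grasp_force: 39.4
```

Call:
step_arm --pt "0.7 0 0 0" --pt "1.4 0 0 0" --pt "2 0 0 0" --pt "2 0 0 0"

```text
t: 11.8
ee_pos: [431.6, 245.7, 88.0]
ee_rot: [[0.992, -0.123, -0.004], [-0.123, -0.992, -0.001], [-0.004, 0.001, -1.0]]
force: [-16.7, 5.9, 3.2]
width: 20.6
grasp_force: 39.8
```

```bash
python3 - <<'E'
from h import *
import pickle
ex=np.array([np.cos(.121),-np.sin(.121),0])
c=grab("wrist");print(sense()["ee_pos"],sense()["force"])
im=c["image"];h=cv2.cvtColor(im,cv2.COLOR_BGR2HSV);m=((h[...,0]<8)|(h[...,0]>172))&(h[...,1]>130)&(h[...,2]>60)
k,l,st,ce=cv2.connectedComponentsWithStats(m.astype(np.uint8));i=[i for i in range(1,k) if st[i,4]>1500 and 270<ce[i][0]<370][0]
x=int(ce[i][0]);y=np.flatnonzero(l[:,x]==i).min();p=onz(c,(x,y),112);print(st[i],p,p@ex, "moved",p@ex-380.19)
print([ (yy,im[yy,x].tolist()) for yy in range(y-24,y+3,2)])
E
```

```text
[431.54634669 245.72660022  88.05576582] [-16.97778316   4.96131753   3.35003317]
[ 289  240   68  129 7518] [471.96207938 240.97874176 112.        ] 439.42396590965603 moved 59.233965909656035
[(216, [205, 201, 204]), (218, [204, 199, 202]), (220, [206, 202, 204]), (222, [205, 201, 203]), (224, [205, 200, 203]), (226, [207, 202, 204]), (228, [205, 201, 203]), (230, [206, 203, 204]), (232, [200, 197, 201]), (234, [183, 180, 184]), (236, [169, 165, 170]), (238, [145, 144, 154]), (240, [53, 55, 159]), (242, [36, 38, 166])]
```

Call:
step_arm --pt "0 0 0 0" --pt "0 0 0 0" --pt "0 0 0 0" --pt "-20 0 0 0" --pt "-40 0 0 0" --jaw 40

```text
t: 12.35
ee_pos: [394.7, 250.8, 88.7]
ee_rot: [[0.992, -0.124, 0.0], [-0.124, -0.992, 0.0], [0.0, -0.0, -1.0]]
force: [-0.2, 1.0, -0.2]
width: 40.0
grasp_force: 0.0
```

```bash
python3 - <<'E'
from h import *
ex=np.array([np.cos(.121),-np.sin(.121),0])
c=grab("wrist");print(sense()["ee_pos"],sense()["force"])
im=c["image"];h=cv2.cvtColor(im,cv2.COLOR_BGR2HSV);m=((h[...,0]<8)|(h[...,0]>172))&(h[...,1]>130)&(h[...,2]>60)
k,l,st,ce=cv2.connectedComponentsWithStats(m.astype(np.uint8));i=[i for i in range(1,k) if st[i,4]>1500 and 270<ce[i][0]<370][0]
x=int(ce[i][0]);y=np.flatnonzero(l[:,x]==i).min();p=onz(c,(x,y),112);print(st[i],p,p@ex, "moved",p@ex-380.19)
v=h[:,x,2];print([(yy,int(h[yy,x,2])) for yy in range(y-40,y+2,2)])
w=(h[...,2]>175)&(h[...,1]<40);yy=np.flatnonzero(w[:300,250]).max();r=onz(c,(250,yy),134);print("lid edge",yy,r@ex)
im=cv2.resize(im[60:340,220:420],None,fx=2.1,fy=2.1);cv2.imwrite("pics/w7.png",im)
E
```

```text
[392.30723114 250.11935629  88.68056888] [-3.87432639 -2.49266677 -1.80415236]
[  288    91    72   181 11733] [476.93133392 240.1631796  112.        ] 444.4553297759453 moved 64.2653297759453
[(52, 241), (54, 241), (56, 240), (58, 238), (60, 233), (62, 224), (64, 216), (66, 203), (68, 189), (70, 164), (72, 135), (74, 109), (76, 110), (78, 119), (80, 118), (82, 113), (84, 112), (86, 109), (88, 120), (90, 130), (92, 160)]
lid edge 69 448.9824998407665
```

Handle has moved 64.3 mm of the 64.4 needed, so the shoulder is on the face and the pin is home. Next, the lid bar: lift clear, turn the tool a quarter turn and hover over the bar.

Call:
step_arm --pt "0 0 -40 0" --pt "0 0 -80 0.15" --pt "0 0 -120 0.3" --pt "0 0 -160 0.45" --pt "0 0 -180 0.6" --jaw 50

```text
t: 12.9
ee_pos: [395.8, 251.5, 272.9]
ee_rot: [[0.746, -0.666, 0.004], [-0.666, -0.746, 0.004], [0.0, -0.006, -1.0]]
force: [-0.4, 0.7, -0.2]
width: 50.1
grasp_force: 0.0
```

Call:
step_arm --pt "0 0 0 0.15" --pt "0 0 0 0.3" --pt "0 0 0 0.45" --pt "0 0 0 0.6" --pt "0 0 0 0.75"

```text
t: 13.4
ee_pos: [394.9, 250.7, 269.0]
ee_rot: [[0.091, -0.996, 0.001], [-0.996, -0.091, 0.0], [-0.0, -0.001, -1.0]]
force: [1.0, -0.7, 0.1]
width: 49.9
grasp_force: 0.0
```

Call:
step_arm --pt "0 0 0 0.15" --pt "0 0 0 0.22" --pt "0 0 0 0.22"

```text
t: 13.7
ee_pos: [394.8, 250.8, 269.0]
ee_rot: [[-0.123, -0.992, 0.0], [-0.992, 0.123, 0.0], [-0.0, -0.0, -1.0]]
force: [0.8, -0.7, 0.1]
width: 49.7
grasp_force: 0.0
```

Call:
step_arm --pt "25 -15 0 0" --pt "55 -30 0 0" --pt "76 -45 0 0" --pt "76 -45 0 0" --pt "76 -45 0 0"

```text
t: 14.2
ee_pos: [430.3, 169.5, 268.9]
ee_rot: [[-0.122, -0.993, 0.0], [-0.993, 0.122, 0.0], [-0.0, -0.0, -1.0]]
force: [-0.1, 0.7, 0.7]
width: 50.3
grasp_force: 0.0
```

```bash
python3 - <<'E'
from h import *
import pickle
c=grab("wrist");print(sense()["ee_pos"]);pickle.dump(c,open("b1.pkl","wb"))
E
```

```text
[430.10871574 169.98976298 268.89095409]
```

Call:
step_arm --pt "0 -20 0 0" --pt "0 -39 0 0" --pt "0 -39 0 0" --pt "0 -39 0 0" --pt "0 -39 0 0"

```text
t: 14.75
ee_pos: [468.2, 165.6, 268.7]
ee_rot: [[-0.121, -0.993, -0.0], [-0.993, 0.121, -0.0], [0.0, 0.0, -1.0]]
force: [0.6, 0.2, 0.1]
width: 49.8
grasp_force: 0.0
```

```bash
python3 - <<'E'
from h import *
import pickle
c=grab("wrist");print(sense()["ee_pos"]);pickle.dump(c,open("b2.pkl","wb"))
b=pickle.load(open("b1.pkl","rb"))
o=np.hstack([cv2.resize(x["image"],(400,300)) for x in(b,c)]);cv2.imwrite("pics/b.png",np.vstack([o,np.hstack([x["image"][::1,::1][100:400,120:520] for x in (b,c)])]))
E
```

```text
[468.16780687 165.56048196 268.86783471]
```

View pics/b.png

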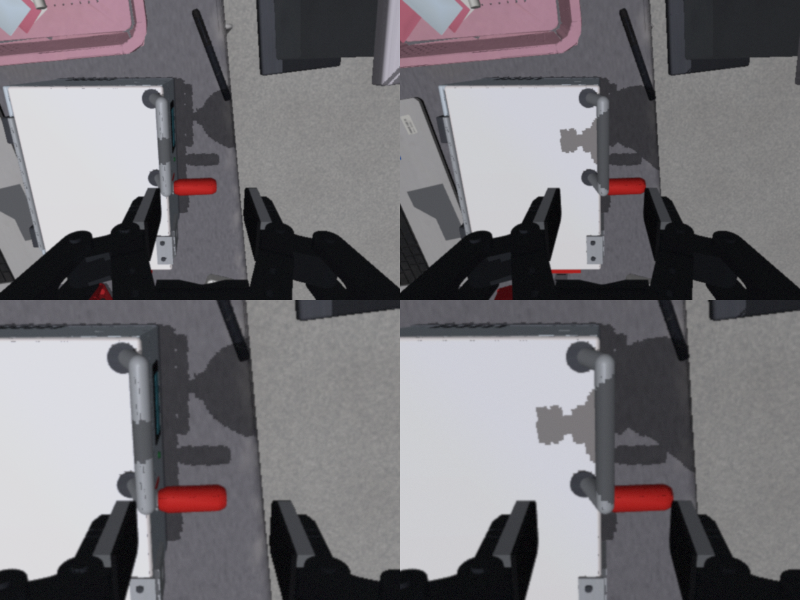

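Both hover views show the bar nearly vertical in the image (full-frame column ~260 then ~325, rows 165–300), midway between the fingers in the second. The red handle sits home below it. Next, measure the bar's line and height.

```bash
python3 - <<'E'
from h import *
import pickle
b,c=[pickle.load(open(f,"rb")) for f in("b1.pkl","b2.pkl")]
for n,d,lo,hi in(("b1",b,235,290),("b2",c,305,345)):
    g=cv2.cvtColor(d["image"],cv2.COLOR_BGR2GRAY)
    for y in(180,215,250,280): print(n,y,lo,g[y-1:y+2,lo:hi].mean(0).round().astype(int).tolist())
E
```

```text
b1 180 235 [221, 220, 221, 220, 220, 220, 221, 220, 220, 220, 221, 220, 218, 199, 150, 129, 135, 142, 146, 139, 135, 159, 173, 171, 163, 155, 149, 141, 136, 130, 122, 112, 101, 87, 73, 69, 61, 46, 29, 33, 48, 43, 45, 55, 53, 49, 52, 57, 59, 58, 59, 57, 57, 58, 58]
b1 215 235 [220, 220, 220, 221, 220, 220, 220, 220, 220, 220, 220, 220, 220, 221, 218, 201, 158, 131, 136, 142, 147, 148, 148, 158, 152, 133, 148, 152, 146, 140, 135, 128, 120, 109, 96, 79, 65, 60, 55, 34, 26, 37, 44, 45, 51, 58, 48, 47, 55, 56, 58, 58, 58, 59, 58]
b1 250 235 [220, 220, 220, 220, 220, 221, 220, 220, 220, 221, 220, 220, 220, 220, 221, 220, 218, 200, 146, 95, 80, 83, 86, 87, 89, 89, 89, 89, 88, 86, 87, 85, 82, 80, 79, 73, 68, 63, 62, 60, 63, 62, 61, 60, 59, 60, 58, 52, 47, 53, 57, 58, 57, 58, 58]
b1 280 235 [220, 207, 168, 110, 72, 63, 64, 64, 64, 64, 62, 65, 67, 73, 79, 84, 83, 81, 80, 83, 99, 121, 135, 144, 147, 151, 156, 161, 158, 155, 152, 147, 142, 136, 130, 121, 112, 97, 79, 63, 59, 55, 45, 42, 54, 61, 62, 60, 53, 48, 52, 57, 58, 58, 58]
b2 180 305 [206, 207, 207, 207, 207, 207, 207, 203, 187, 140, 110, 113, 122, 130, 134, 139, 145, 153, 158, 148, 110, 91, 89, 87, 83, 78, 74, 72, 67, 59, 54, 52, 52, 52, 52, 52, 52, 54, 53, 52]
b2 215 305 [118, 119, 119, 118, 119, 119, 119, 118, 117, 106, 78, 70, 72, 75, 78, 79, 81, 82, 82, 82, 82, 83, 81, 80, 78, 76, 74, 71, 67, 60, 54, 53, 54, 53, 55, 54, 52, 54, 54, 53]
b2 250 305 [184, 140, 120, 120, 119, 118, 120, 119, 117, 107, 82, 69, 71, 74, 78, 80, 81, 82, 82, 83, 82, 82, 81, 79, 78, 77, 74, 71, 66, 58, 55, 53, 53, 52, 53, 54, 54, 55, 53, 52]
b2 280 305 [81, 78, 75, 73, 69, 67, 63, 61, 58, 55, 56, 63, 69, 73, 76, 79, 80, 82, 83, 83, 83, 81, 80, 78, 79, 77, 74, 70, 70, 76, 89, 93, 94, 95, 96, 95, 95, 94, 93, 94]
```

Call:
step_arm --pt "-20 -10 -35 0" --pt "-60 -30 -41 0" --pt "-100 -50 -41 0" --pt "-134 -71 -41 0" --pt "-134 -71 -41 0"

```text
t: 15.3
ee_pos: [556.7, 293.0, 307.6]
ee_rot: [[-0.12, -0.993, -0.002], [-0.993, 0.12, -0.002], [0.002, 0.001, -1.0]]
force: [0.0, -0.7, -0.9]
width: 50.0
grasp_force: 0.0
```

Call:
step_arm --pt "0 0 0 0" --pt "0 0 0 0"

```text
t: 15.5
ee_pos: [554.8, 289.3, 310.1]
ee_rot: [[-0.121, -0.993, 0.0], [-0.993, 0.121, 0.0], [-0.0, -0.0, -1.0]]
force: [-0.2, 0.2, -0.3]
width: 50.2
grasp_force: 0.0
```

```bash
cat >> h.py <<'E'
yaw=-.121; ex=np.array([np.cos(yaw),np.sin(yaw),0]); ey=np.array([-ex[1],ex[0],0])
O=np.array([492.9,341.6,138])-(-87*ex+118*ey); O[2]=0
loc=lambda p:np.array([(p-O)@ex,(p-O)@ey,p[2]])
def ony(c,px,y):
    o,d=ray(c,px); t=(y-(o-O)@ey)/(d@ey); return loc(o+t*d)
def green(c,box=None,n=20):
    h=cv2.cvtColor(c["image"],cv2.COLOR_BGR2HSV);m=(h[...,0]>45)&(h[...,0]<85)&(h[...,1]>90)&(h[...,2]>40)
    k,l,st,ce=cv2.connectedComponentsWithStats(m.astype(np.uint8))
    return [(st[i],ce[i].round(1)) for i in range(1,k) if st[i,4]>n]
E
python3 - <<'E'
from h import *
import pickle
b,c2=[pickle.load(open(f,"rb")) for f in("b1.pkl","b2.pkl")]
for y,a,b_ in((180,258.6,323.8),(215,260.5,324.2),(250,262.3,324.3)):
    # line along ey: solve x,z from both views in plane normal to ey
    r=[ray(b,(a,y)),ray(c2,(b_,y))]
    A=np.array([[d@ex,d[2]] for o,d in r]);n=np.array([[-v[1],v[0]] for v in A]);q=np.array([[(o-O)@ex,o[2]] for o,d in r])
    print("bar x,z local",np.linalg.solve(n,(n*q).sum(1)).round(1),loc(onz(c2,(b_,y),170)).round(1))
c=grab("wrist");pickle.dump(c,open("g1.pkl","wb"));print(sense()["ee_pos"]);cv2.imwrite("g1.png",c["image"])
for s in green(c): print(s,ony(c,s[1],130).round(1))
C=pickle.load(open("c0.pkl","rb"))
for n,p in(("scene",(276,165.9)),("side",(292.7,178.8))): print(n,[ony(C[n],p,y).round(1) for y in(125,130,135)])
E
```

```text
bar x,z local [-89.7 170.7] [-89.7 -94.8 170. ]
bar x,z local [-89.9 171.7] [-89.9 -73.6 170. ]
bar x,z local [-90.  171.9] [-90.  -51.2 170. ]
[554.89611536 289.06307432 310.43485131]
(array([287, 318,  35,  30, 611], dtype=int32), array([306.6, 333. ])) [ -7.9 130.  228.6]
scene [array([-17.2, 125. , 227.5]), array([-12.9, 130. , 223.5]), array([ -8.7, 135. , 219.5])]
side [array([-15. , 125. , 229.5]), array([-12.9, 130. , 226.1]), array([-10.8, 135. , 222.7])]
```

Call:
step_arm --pt "0 35 0 0" --pt "0 70 0 0" --pt "0 80 0 0" --pt "0 80 0 0" --pt "0 80 0 0"

```text
t: 16.05
ee_pos: [476.2, 299.0, 310.8]
ee_rot: [[-0.121, -0.993, 0.001], [-0.993, 0.121, 0.001], [-0.001, -0.001, -1.0]]
force: [-0.5, -0.0, -0.1]
width: 50.0
grasp_force: 0.0
```

```bash
python3 - <<'E'
from h import *
import pickle
c=grab("wrist");pickle.dump(c,open("g2.pkl","wb"));print(sense()["ee_pos"])
C=pickle.load(open("c0.pkl","rb"));g=pickle.load(open("g1.pkl","rb"))
R=[ray(g,(306.6,333))]
for s in green(c): print(s,ony(c,s[1],130).round(1))
s=max(green(c),key=lambda s:s[0][4]);R.append(ray(c,s[1]))
R+=[ray(C["scene"],(276,165.9)),ray(C["side"],(292.7,178.8))]
for idx in([0,1],[2,3],[0,2,3],[0,1,2,3]):
    p,e=tri(*[R[i] for i in idx]);q=loc(p);print(idx,q.round(1),e,"ang",np.arctan2(q[2]-134,78-q[0]),"r",np.hypot(q[2]-134,78-q[0]))
for n,d in(("g1",g),("g2",c)):
    h=cv2.cvtColor(d["image"],cv2.COLOR_BGR2HSV);m=((h[...,0]>45)&(h[...,0]<85)&(h[...,1]>90)&(h[...,2]>40)).astype(np.uint8)
    k,l,st,ce=cv2.connectedComponentsWithStats(m);i=1+st[1:,4].argmax()
    ct=max(cv2.findContours((l==i).astype(np.uint8),0,2)[0],key=cv2.contourArea);print(n,cv2.minAreaRect(ct),cv2.approxPolyDP(ct,2.,True)[:,0].tolist())
    for P in cv2.approxPolyDP(ct,2.,True)[:,0]: print("  ",[ony(d,P.astype(float),y).round(1).tolist() for y in(124,130,136)])
    x,y,w,hh=st[i][:4]
    for yy in range(y-8,y+hh+8,4): print(yy,' '.join("%d/%d/%d"%tuple(d["image"][yy,xx]) for xx in range(x-8,x+w+9,6)))
E
```

```text
[476.44057313 299.07345702 310.34736003]
(array([161, 317,  38,  30, 692], dtype=int32), array([181.4, 331.7])) [ -9.8 130.  228.2]
[0, 1] [ -7.6 133.5 222.6] [0.1, 0.1] ang 0.8024466076983828 r 123.23816987226081
[2, 3] [-12.8 130.3 224.6] [1.1, 1.1] ang 0.784185068522031 r 128.2945647261528
[0, 2, 3] [ -8.7 135.8 220.2] [1.3, 1.1, 2.1] ang 0.7828739052652008 r 122.28120232337878
[0, 1, 2, 3] [ -8.3 135.3 220.6] [0.9, 1.6, 1.1, 2.5] ang 0.7867815870771737 r 122.25062433792769
g1 ((305.9339599609375, 333.48114013671875), (20.202743530273438, 39.4342041015625), 60.945396423339844) [[321, 320], [316, 318], [295, 328], [295, 335], [287, 340], [298, 347], [306, 345], [321, 335]]
   [[-16.7, 124.0, 223.3], [-16.7, 130.0, 212.7], [-16.6, 136.0, 202.2]]
   [[-13.6, 124.0, 220.8], [-13.4, 130.0, 210.1], [-13.2, 136.0, 199.4]]
   [[-1.2, 124.0, 232.8], [-0.4, 130.0, 222.7], [0.4, 136.0, 212.5]]
   [[-1.7, 124.0, 240.6], [-0.9, 130.0, 230.9], [-0.2, 136.0, 221.1]]
   [[2.6, 124.0, 245.9], [3.5, 130.0, 236.4], [4.4, 136.0, 226.9]]
   [[-4.1, 124.0, 253.0], [-3.5, 130.0, 243.8], [-2.8, 136.0, 23
[... 2459 characters left out ...]
 103/97/98 100/94/94
329 73/68/69 73/68/70 73/79/67 47/88/31 50/91/33 49/92/33 48/90/32 48/88/30 99/92/93 90/85/86
333 90/84/87 140/133/133 135/132/127 51/94/34 49/90/31 52/92/35 53/96/35 48/90/30 102/95/96 25/24/22
337 143/135/136 106/105/100 52/95/34 53/96/35 53/96/34 57/106/37 58/106/40 81/90/73 103/96/98 31/26/25
341 99/93/94 104/97/97 71/96/59 71/125/47 61/111/40 54/94/39 53/51/56 98/92/94 86/81/82 17/15/14
345 102/95/96 102/96/98 87/81/91 63/116/43 63/65/53 47/43/41 24/22/80 61/58/57 27/27/25 16/16/12
349 79/74/87 20/16/67 18/18/66 59/53/60 63/55/58 27/24/53 23/18/85 58/54/54 17/17/18 14/14/13
353 13/9/60 17/15/63 16/11/61 17/15/63 13/13/61 19/15/78 35/30/138 26/22/59 16/14/14 21/19/18
```

```bash
python3 - <<'E'
from h import *
import pickle
g,c=[pickle.load(open(f,"rb")) for f in("g1.pkl","g2.pkl")]
for a,b in(((321,335),(198,335)),((298,347),(173,346)),((287,340),(161,337)),((295,328),(166,327)),((321,320),(197,318)),((316,318),(192,317))):
    p,e=tri(ray(g,a),ray(c,b));q=loc(p);print(a,q.round(1),e,"ang %.3f r %.1f"%(np.arctan2(q[2]-134,78-q[0]),np.hypot(q[2]-134,78-q[0])))
E
```

```text
(321, 335) [-16.7 137.7 218.9] [0.3, 0.3] ang 0.731 r 127.2
(298, 347) [ -2.2 142.2 225. ] [0.0, 0.0] ang 0.849 r 121.3
(287, 340) [  4.5 136.1 225.6] [0.6, 0.6] ang 0.895 r 117.4
(295, 328) [ -0.9 126.5 228.5] [0.0, 0.0] ang 0.875 r 123.1
(321, 320) [-16.7 126.8 217.7] [0.3, 0.3] ang 0.724 r 126.4
(316, 318) [-13.5 125.9 217.4] [0.0, 0.0] ang 0.739 r 123.8
```

Call:
step_arm --pt "35 -2 0 0" --pt "70 -4 0 0" --pt "105 -6 0 0" --pt "134 -8 10 0" --pt "134 -8 50 0" --jaw 40

```text
t: 16.6
ee_pos: [470.2, 163.6, 263.3]
ee_rot: [[-0.124, -0.992, 0.007], [-0.992, 0.124, 0.004], [-0.005, -0.006, -1.0]]
force: [-0.2, 1.4, 0.5]
width: 40.1
grasp_force: 0.0
```

Call:
step_arm --pt "0 0 20 0" --pt "0 0 20 0" --pt "0 0 20 0"

```text
t: 16.9
ee_pos: [468.5, 165.2, 240.3]
ee_rot: [[-0.122, -0.993, 0.0], [-0.993, 0.122, -0.001], [0.001, -0.0, -1.0]]
force: [0.2, 0.2, 1.0]
width: 40.1
grasp_force: 0.0
```

Call:
step_arm --pt "0 0 25 0" --pt "0 0 50 0" --pt "0 0 70 0" --pt "0 0 86 0" --pt "0 0 86 0"

```text
t: 17.4
ee_pos: [467.8, 165.3, 153.3]
ee_rot: [[-0.122, -0.993, -0.001], [-0.993, 0.122, -0.001], [0.001, 0.001, -1.0]]
force: [-0.2, -0.5, -0.1]
width: 40.1
grasp_force: 0.0
```

Call:
step_arm --pt "0 0 0 0" --pt "0 0 0 0" --pt "0 0 0 0" --pt "0 0 0 0" --pt "0 0 0 0" --jaw 0 --force 35

```text
t: 17.9
ee_pos: [467.7, 166.1, 155.5]
ee_rot: [[-0.121, -0.993, 0.001], [-0.993, 0.121, 0.002], [-0.002, -0.001, -1.0]]
force: [-6.4, 3.2, 5.3]
width: 10.8
grasp_force: 34.1
```

```bash
python3 - <<'E'
import numpy as np
R=171.8;a=.2111
d=lambda t:np.array([0,-(168-R*np.cos(t+a)),-(R*np.sin(t+a)-36)])
th=[0,.005,.015,.03,.05,.075]
while th[-1]<.74: th.append(th[-1]+.025)
th+= [.765,.78,.785,.785,.785]
th=np.array(th)
for i in range(0,len(th)-1,5):
    b=d(th[i]);print([ (d(t)-b).round(1).tolist()+[0] for t in th[i+1:i+6]],th[i+1:i+6].round(3)[-1])
E
```

```text
[[0.0, -0.2, -0.8, 0], [0.0, -0.6, -2.5, 0], [0.0, -1.2, -5.0, 0], [0.0, -2.0, -8.4, 0], [0.0, -3.2, -12.5, 0]] 0.075
[[0.0, -1.3, -4.1, 0], [0.0, -2.6, -8.2, 0], [0.0, -4.1, -12.2, 0], [0.0, -5.7, -16.2, 0], [0.0, -7.3, -20.2, 0]] 0.2
[[0.0, -1.8, -3.9, 0], [0.0, -3.6, -7.8, 0], [0.0, -5.6, -11.6, 0], [0.0, -7.6, -15.4, 0], [0.0, -9.8, -19.1, 0]] 0.325
[[0.0, -2.2, -3.7, 0], [0.0, -4.6, -7.3, 0], [0.0, -7.0, -10.8, 0], [0.0, -9.5, -14.3, 0], [0.0, -12.1, -17.7, 0]] 0.45
[[0.0, -2.7, -3.4, 0], [0.0, -5.4, -6.6, 0], [0.0, -8.3, -9.9, 0], [0.0, -11.2, -13.0, 0], [0.0, -14.2, -16.1, 0]] 0.575
[[0.0, -3.1, -3.0, 0], [0.0, -6.2, -5.9, 0], [0.0, -9.5, -8.8, 0], [0.0, -12.7, -11.5, 0], [0.0, -16.1, -14.2, 0]] 0.7
[[0.0, -3.4, -2.6, 0], [0.0, -6.9, -5.1, 0], [0.0, -9.0, -6.6, 0], [0.0, -11.2, -8.0, 0], [0.0, -11.9, -8.4, 0]] 0.785
[[0.0, 0.0, 0.0, 0], [0.0, 0.0, 0.0, 0]] 0.785
```

Call:
step_arm --pt "0 -0.2 -0.8 0" --pt "0 -0.6 -2.5 0" --pt "0 -1.2 -5.0 0" --pt "0 -2.0 -8.4 0" --pt "0 -3.2 -12.5 0"

```text
t: 18.4
ee_pos: [470.4, 165.8, 166.7]
ee_rot: [[-0.122, -0.993, -0.001], [-0.993, 0.122, 0.002], [-0.002, 0.001, -1.0]]
force: [-4.3, 4.6, -2.8]
width: 10.5
grasp_force: 34.1
```

Call:
step_arm --pt "0 -1.3 -4.1 0" --pt "0 -2.6 -8.2 0" --pt "0 -4.1 -12.2 0" --pt "0 -5.7 -16.2 0" --pt "0 -7.3 -20.2 0"

```text
t: 18.9
ee_pos: [477.2, 165.0, 187.0]
ee_rot: [[-0.122, -0.993, -0.001], [-0.993, 0.122, 0.002], [-0.002, 0.002, -1.0]]
force: [-6.4, 5.0, -1.1]
width: 10.2
grasp_force: 34.0
```

Call:
step_arm --pt "0 -1.8 -3.9 0" --pt "0 -3.6 -7.8 0" --pt "0 -5.6 -11.6 0" --pt "0 -7.6 -15.4 0" --pt "0 -9.8 -19.1 0"

```text
t: 19.4
ee_pos: [486.3, 163.9, 206.1]
ee_rot: [[-0.122, -0.993, -0.002], [-0.993, 0.122, 0.002], [-0.002, 0.003, -1.0]]
force: [-11.6, 8.4, 3.1]
width: 10.6
grasp_force: 34.1
```

Call:
step_arm --pt "0 -2.2 -3.7 0" --pt "0 -4.6 -7.3 0" --pt "0 -7.0 -10.8 0" --pt "0 -9.5 -14.3 0" --pt "0 -12.1 -17.7 0"

```text
t: 19.9
ee_pos: [497.6, 162.5, 224.1]
ee_rot: [[-0.122, -0.993, -0.003], [-0.993, 0.122, 0.002], [-0.002, 0.004, -1.0]]
force: [-15.7, 8.9, 6.5]
width: 10.2
grasp_force: 34.3
```

Call:
step_arm --pt "0 -2.7 -3.4 0" --pt "0 -5.4 -6.6 0" --pt "0 -8.3 -9.9 0" --pt "0 -11.2 -13.0 0" --pt "0 -14.2 -16.1 0"

```text
t: 20.4
ee_pos: [511.3, 160.9, 241.1]
ee_rot: [[-0.121, -0.993, -0.003], [-0.993, 0.121, 0.003], [-0.002, 0.004, -1.0]]
force: [-20.7, 9.1, 15.1]
width: 10.5
grasp_force: 34.6
```

Call:
step_arm --pt "0 -3.1 -3.0 0" --pt "0 -6.2 -5.9 0" --pt "0 -9.5 -8.8 0" --pt "0 -12.7 -11.5 0" --pt "0 -16.1 -14.2 0"

```text
t: 20.9
ee_pos: [528.4, 158.9, 256.5]
ee_rot: [[-0.121, -0.993, -0.001], [-0.993, 0.121, 0.003], [-0.003, 0.001, -1.0]]
force: [-17.5, 6.1, 17.1]
width: 10.4
grasp_force: 35.7
```

Call:
step_arm --pt "0 -3.4 -2.6 0" --pt "0 -6.9 -5.1 0" --pt "0 -9.0 -6.6 0" --pt "0 -11.2 -8.0 0" --pt "0 -11.9 -8.4 0"

```text
t: 21.4
ee_pos: [541.1, 157.4, 265.3]
ee_rot: [[-0.121, -0.993, 0.001], [-0.993, 0.121, 0.003], [-0.003, -0.001, -1.0]]
force: [-12.3, 5.1, 14.1]
width: 10.4
grasp_force: 35.9
```

Call:
step_arm --pt "0 0 0 0" --pt "0 0 0 0" --pt "0 0 0 0"

```text
t: 21.7
ee_pos: [541.3, 157.4, 265.4]
ee_rot: [[-0.121, -0.993, 0.002], [-0.993, 0.121, 0.003], [-0.003, -0.002, -1.0]]
force: [-11.7, 5.3, 15.7]
width: 10.5
grasp_force: 35.8
```

```bash
python3 - <<'E'
from h import *
import pickle
s=sense();d=np.array(s["ee_pos"])-[467.7,166.1,154.6];q=np.array([-168+d@ex,36+d[2]]);print(s["ee_pos"],s["force"],"theta",np.arctan2(q[1],-q[0])-.2111,"R",np.hypot(*q))
C={}
for n in("scene","side"):
    c=C[n]=grab(n)
    h=cv2.cvtColor(c["image"],cv2.COLOR_BGR2HSV)
    print(n,"green",[(s[0].tolist(),s[1],ony(c,s[1],130).round(1)) for s in green(c,n=8) if 240<s[1][0]<330 and 140<s[1][1]<260])
    m=((h[...,0]<8)|(h[...,0]>172))&(h[...,1]>130)&(h[...,2]>80)
    k,l,st,ce=cv2.connectedComponentsWithStats(m.astype(np.uint8))
    print([(st[i].tolist(),ce[i].round(1).tolist()) for i in range(1,k) if st[i,4]>5 and 230<ce[i][0]<350 and 140<ce[i][1]<270])
    # expected pointer ends for several theta at y=123
    for t in(.75,.8,.85): print(t,[proj(c,O+(78-r*np.cos(t))*ex+124*ey+np.array([0,0,134+r*np.sin(t)])).round(1).tolist() for r in(80,114,138)])
pickle.dump(C,open("c1.pkl","wb"))
E
```

```text
[541.34900794 157.36959252 265.35437413] [-11.68802056   5.33574186  15.66486667] theta 0.7908043971712515 R 174.18949715889633
scene green []
[([231, 168, 36, 35, 639], [248.5, 185.3]), ([267, 245, 22, 19, 187], [277.5, 253.9])]
0.75 [[288.8, 174.6], [280.5, 170.2], [274.3, 166.8]]
0.8 [[289.7, 173.1], [281.7, 167.9], [275.9, 164.1]]
0.85 [[290.6, 171.6], [283.0, 165.8], [277.5, 161.4]]
side green [([292, 176, 5, 4, 14], array([293.8, 177.8]), array([ -9.8, 130. , 228.3]))]
[([276, 176, 8, 9, 34], [279.1, 179.4]), ([300, 182, 5, 4, 9], [301.8, 183.2]), ([238, 191, 20, 15, 237], [247.6, 197.7]), ([290, 196, 17, 15, 135], [297.7, 203.3]), ([263, 249, 21, 13, 152], [272.8, 254.6])]
0.75 [[305.3, 189.4], [296.5, 184.1], [290.0, 180.2]]
0.8 [[306.2, 188.2], [297.9, 182.4], [291.7, 178.1]]
0.85 [[307.3, 187.1], [299.3, 180.7], [293.5, 176.1]]
```

```bash
cat > m.py <<'E'
from h import *
def cmap(im,x0,x1,y0,y1):
    h=cv2.cvtColor(im,cv2.COLOR_BGR2HSV).astype(int)
    print("    ",x0)
    for y in range(y0,y1):
        r=''
        for x in range(x0,x1):
            H,S,V=h[y,x]
            r+= 'G' if 40<H<88 and S>80 else 'R' if (H<10 or H>170) and S>100 else '#' if V<60 else '-' if V<100 else '+' if V<160 else 'W'
        print(y,r)
E
python3 - <<'E'
from m import *
import pickle
C0=pickle.load(open("c0.pkl","rb"));C=pickle.load(open("c1.pkl","rb"))
cmap(C0["scene"]["image"],265,325,140,200);cmap(C["scene"]["image"],265,325,140,200)
cmap(C0["side"]["image"],275,330,155,205);cmap(C["side"]["image"],275,330,155,205)
E
```

```text
265
140 +++++++++++++++----------+++++++++++++++++++++++++++++++++++
141 ++++++++++++++-----------++++++++++++++++---++++++++++++++++
142 ++++++++++++++-----------++++++++++++++-----++++++++++++++++
143 ++++++++++++++-----------++++++++++++-------++++++++++++++++
144 ++++++++++++++-----------+++++++++++--------++++++++++++++++
145 +++W++++++++++-----------++++++++++--------+++++++++++++++++
146 ++++++++++++++-----------++++++++---------++++++++++++++++++
147 +++++W++++++++-----------+++++++----------++++++++++++++++++
148 ++++++++++++++----------++++++------------++++++++++++++++++
149 ++W++++++++++++---------+++++------------+++++++++++++++++++
150 ++++++++++++++---------++++++-----++-----+++++++++++++++++++
151 ++++++++++++++--------+++++-----++++------++++++++++++++++++
152 ++++++++++++++-------+++++----++++++-----+++++++++++++++++++
153 ++W+++++++++++------+++++----+++++++-----++++++++++++++++++-
154 ++++++++++++++-----+++++----++++++++-----+++++++++++++++++--
155 ++++++W+++++++-----++++----+++++++++-----+++++++++++++++---#
156 +++++W++++++++----++++-----+++++++++------++++++++++
[... 12030 characters left out ...]
++++++R+WWWWWWWWWWWWWW-#################
194 WWWWWWWWWW+++++++R+++++WWWWWWWWWWWWWW+-###########-####
195 +WWWWWWWW++++++++R++++R+WWWWWWWWWWWWW++---#####--+-####
196 ++WWWWWW++++++++RR++++-R+WWWWWWWWWWWW++++-#####-++-####
197 --+WWWW+++++++++RR++++RRR+WWWWWWWWWW+++++--####-++-####
198 +-++WW+++++++-++RRRRRRRRRR+WWWWWWWWW++++++-####-++--###
199 ++++W++++++++++RRRRRRRRRRRR+WWWWWWW+++++++#####-+++--##
200 +++++++R+++++++RRRRRRRRRRRR+WWWWWW++++++W+#####-+++++-#
201 +++++++-+++--+RRRR--RRRRRRRR+WWWW+++++++W+#####-++++++-
202 ++++++++++++++RRRR----RRRRRRR++WW+-++++WWW#####-++-++++
203 ++++++++++++++RRRR----RRRRRRRR++W++++++WWW-####-+++++++
204 ++++++++++++++RRRRRRRRRRRRRRRRR++W++--+WWWW-###-+++++++
```

```bash
python3 - <<'E'
from h import *
import pickle
C=pickle.load(open("c1.pkl","rb"))
def P(c,t,r,n,y): return proj(c,O+(78-r*np.cos(t)+n*np.sin(t))*ex+y*ey+np.array([0,0,134+r*np.sin(t)+n*np.cos(t)]))
for n in C:
    cl=loc(C[n]["T"][:3,3])-[78,0,134];print(n,"cam elev angle about hinge",np.arctan2(cl[2],-cl[0]))
    for t in(.75,.78,.81,.84):
        for nn in(4,-4): print(t,nn,[P(C[n],t,r,nn,118).round(1).tolist() for r in(40,70,100,130,165)])
    for x0,x1,ys in(((270,320,range(163,184,3)) if n=="scene" else (280,315,range(177,192,2))),):
        for y in ys: print(y,x0,cv2.cvtColor(C[n]["image"],cv2.COLOR_BGR2GRAY)[y,x0:x1].tolist())
E
```

```text
scene cam elev angle about hinge 0.7577093459542691
0.75 4 [[300.6, 179.1], [293.8, 175.4], [286.6, 171.5], [279.1, 167.4], [269.8, 162.3]]
0.75 -4 [[299.0, 182.1], [292.2, 178.4], [285.0, 174.6], [277.4, 170.6], [268.1, 165.6]]
0.78 4 [[300.9, 178.7], [294.3, 174.6], [287.3, 170.3], [280.0, 165.8], [270.9, 160.3]]
0.78 -4 [[299.2, 181.6], [292.6, 177.6], [285.6, 173.4], [278.2, 169.0], [269.1, 163.6]]
0.81 4 [[301.2, 178.3], [294.7, 173.8], [288.0, 169.2], [280.9, 164.3], [272.1, 158.3]]
0.81 -4 [[299.5, 181.1], [293.0, 176.8], [286.2, 172.2], [279.1, 167.4], [270.2, 161.5]]
0.84 4 [[301.4, 177.8], [295.2, 173.1], [288.7, 168.1], [281.8, 162.8], [273.3, 156.4]]
0.84 -4 [[299.7, 180.7], [293.4, 176.0], [286.8, 171.1], [279.9, 165.9], [271.4, 159.5]]
163 270 [175, 192, 197, 185, 161, 141, 125, 115, 115, 119, 118, 107, 99, 94, 92, 97, 106, 109, 112, 109, 107, 107, 110, 109, 110, 111, 110, 108, 110, 111, 108, 101, 98, 97, 95, 96, 101, 106, 111, 110, 112, 109, 109, 112, 109, 108, 101, 80, 54, 37]
166 270 [123, 124, 131, 143, 157, 164, 159, 164, 175, 159, 134, 120, 106, 102, 106, 108, 109
[... 2889 characters left out ...]
5 280 [174, 175, 176, 176, 175, 173, 173, 169, 151, 115, 124, 188, 233, 207, 139, 134, 150, 193, 218, 218, 203, 167, 122, 93, 75, 52, 46, 46, 46, 45, 46, 54, 86, 125, 140]
187 280 [174, 174, 175, 176, 177, 176, 174, 173, 173, 171, 150, 131, 152, 213, 242, 240, 211, 158, 163, 207, 221, 221, 217, 198, 167, 136, 100, 61, 46, 46, 46, 47, 47, 47, 46]
189 280 [123, 90, 126, 166, 175, 177, 176, 175, 156, 127, 124, 125, 110, 106, 153, 229, 247, 237, 222, 221, 221, 221, 221, 220, 220, 217, 195, 146, 84, 48, 47, 47, 46, 48, 45]
191 280 [89, 76, 140, 172, 174, 175, 165, 138, 114, 109, 109, 118, 124, 105, 89, 122, 187, 240, 246, 233, 220, 221, 221, 221, 221, 221, 220, 221, 215, 183, 115, 46, 48, 47, 48]
```

Call:
step_arm --pt "0 0.5 -0.8 0" --pt "0 0.5 -0.8 0" --pt "0 0.5 -0.8 0" --pt "0 0.5 -0.8 0" --pt "0 0.5 -0.8 0"

```text
t: 22.3
ee_pos: [541.2, 157.4, 265.3]
ee_rot: [[-0.121, -0.993, 0.002], [-0.993, 0.121, 0.003], [-0.003, -0.002, -1.0]]
force: [-7.7, 4.7, 9.4]
width: 10.7
grasp_force: 35.2
```

```bash
python3 - <<'E'
from h import *
c=grab("scene");g=cv2.cvtColor(c["image"],cv2.COLOR_BGR2GRAY).astype(int);s=sense();print(s["ee_pos"],s["force"],s["width"],s["grasp_force"])
for y in(169,172,175,178):
    r=g[y,275:308];k=r.argmax();w=np.clip(r-125,0,None);print(y,275+(w*np.arange(33)).sum()/w.sum())
cl=np.array(proj(c,O+(78-114*np.cos(.785))*ex+118*ey+np.array([0,0,134+114*np.sin(.785)])));print(cl)
E
```

```text
[541.16692278 157.38828625 265.32745238] [-7.91478855  5.07004389  9.04529023] 10.170795842154595 35.210208892822266
169 281.5
172 285.378021978022
175 288.76302521008404
178 293.80650994575046
[283.17739427 169.59694436]
```

```bash
python3 -c "
from bench import close_job
print(close_job())"
```

```text
the job is handed in; nothing more can be done
None
```

The job is handed in: the pin is parked fully home and released, and the gripper is still holding the lid at about 0.785 rad, where I measured the middle of the green clip to within about 0.02 rad (the pointer itself was out of camera view).

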